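Mount the specimen holder on the microscope stage

TASK

Mount the steel specimen holder with the long oblong eye on the microscope stage: tilt it tab end up so that the bar at the end of its eye goes down past the stud's wide head, draw the bar in under the head against the stem, bring the holder level, then slide it back so that its hole drops over the locating pin and it lies flat on the carriage with both ends of the eye caught under the head. Feel for the contacts and work gently, never pushing the holder against the stage with more than about 20 N, let go of it, and leave the other things on the desk where they are.

Things in the scene. Friction and masses are not known exactly. Their poses are not given: they have to be found in the camera images.
- stage_mid (a point): Microscope stage: fixed black base 220 x 120 mm with a bright flat carriage (165 x 76 mm) on it. This point: on the carriage's top face (24 mm above the desk), where the stud's axis stands at mid travel; x runs along the stage from stud to pin (away from the robot, within 0.35 rad), y across, z up.
- stage_front (a point): Point on the carriage's top face, 50 mm before the stud (-x). The carriage is clamped, unmeasured, anywhere up to 14 mm either way of mid travel along the stage's x. Stud and pin stand on it, so both are off by that same amount along x (none in y): find it by touch. Its flat top reaches from 75 mm before to 90 mm beyond the stud. All rigid.
- stud_head (a point): Middle of the top of the stud's wide head with the carriage at mid travel; the real one is up to 14 mm off along x. The head is a flat bar 42 mm long in x, 11 mm wide in y, 5 mm thick, its underside 12 mm and top 17 mm above the carriage, centred on a stem 10 mm square. Axes as the stage's.
- pin_top (a point): Top of the locating pin with the carriage at mid travel; the real one is off just as the stud is. It stands 44 mm beyond the stud in +x, is round, 10 mm diameter, 7 mm high, the upper 2 mm tapering to 8.4 mm diameter. Axes as the stage's.
- holder_eye (a point): Specimen holder, loose on the dark pad: steel plate 99 x 36 mm, 5 mm thick, about 0.16 kg, lying flat, with an upright tab. This point: centre of its oblong eye, at half thickness; x runs along the plate from eye to hole and tab, y across, z up. The eye is 34 mm long in x, 16 mm wide in y. It cannot pass the stud's head (42 mm) level.
- holder_bar (a point): Middle of the bar that closes the eye's -x end, at half thickness, 21 mm from the eye's centre; the bar is 8 mm wide in x, 5 mm thick. With the plate tilted about 0.5 rad, tab end up, and the bar's outer edge resting on the carriage, the bar passes under the stud's head while the eye's other end stands clear above it. Axes as the eye's.
- holder_hole (a point): Centre of the holder's square hole, 13 x 13 mm, at half thickness, 44 mm from the eye's centre in +x; it fits over the pin. Axes as the eye's.
- holder_tab (a point): Where to grip the holder's upright tab: 66 mm from the eye's centre in +x, 35.5 mm above the plate's mid-thickness, 13 mm below the tab's top. The tab is a flat wall 10 mm thick in x, 30 mm wide in y, its top 51 mm above the plate's underside: grip it across its 10 mm, the fingers closing along x. Axes as the eye's.
- spare: A different plate to be left alone: 70 x 36 x 5 mm steel with two round holes and no tab, on the pad beside the holder. Origin at the centre of its underside.
- vial: Small amber vial, 22 mm diameter, 45 mm high, standing on the pad; leave alone. Origin at the centre of its underside.
- mouse: Computer mouse 105 x 60 x 22 mm; leave alone. Origin under its centre.
- dish: Clear shallow dish 90 mm across, 18 mm high; leave alone. Origin under its centre.
- jar: Glass jar 56 mm across, 75 mm high; leave alone. Origin under its centre.
- tweezers: Steel tweezers 125 mm long, lying flat; leave alone. Origin under the middle.
- slidebox: Small wooden box 85 x 45 x 30 mm; leave alone. Origin under its centre.

How it is judged (in metres and radians):
On the way:
1. the tilted holder's bar is down at the foot of the stud, below its head (angle between holder_eye's own z axis and vertical above 0.2 rad and x of holder_bar in the frame of stage_mid between -0.028 and 0.008 m and y of holder_bar in the frame of stage_mid between -0.006 and 0.006 m and z of holder_bar in the frame of stage_mid between 0 and 0.011 m), for 0.1 s.
At the end, for the whole second after the job is handed in: Holder flat and still on the carriage (within 0.05 rad of level, eye and hole at most 2 mm above their seat), eye round the stud, hole over the pin: eye's centre within 16.5 mm along x and 4 mm across of the stage's mid point; hole 27.5 to 60.5 mm beyond it and within 4 mm across; released (z of holder_eye in the frame of stage_mid between 0 and 0.0045 m and z of holder_hole in the frame of stage_mid between 0 and 0.0045 m and x of holder_eye in the frame of stage_mid between -0.0165 and 0.0165 m and y of holder_eye in the frame of stage_mid between -0.004 and 0.004 m and x of holder_hole in the frame of stage_mid between 0.0275 and 0.0605 m and y of holder_hole in the frame of stage_mid between -0.004 and 0.004 m and angle between holder_eye's own z axis and vertical below 0.05 rad and linear speed of holder below 0.01 m/s); the robot touches nothing.
It fails at once if the holder is forced against the stage (over 25 N) (contact force between holder and stage above 25 N).
It fails at once if the robot presses on the stage itself (over 25 N) (contact force between any of the fingers, the arm and stage above 25 N).
It fails at once if another thing on the desk is moved over 20 mm or tipped (distance of any of spare, vial, mouse, dish, jar, tweezers, slidebox from where it was at the start of the episode above 0.02 m or angle between any of spare, vial, mouse, dish, jar, tweezers, slidebox's own z axis and vertical above 0.5 rad).
It also fails if it takes over 48 s, if anything falls off the work surface, if the arm or the gripper's body presses on something with over 40 N, if the wrist force passes 120 N, or if a joint passes its speed limit or range.

ROBOT

A 7-joint arm with a two-finger parallel gripper is mounted at the origin on the work surface. World frame = base frame: x ahead of the robot, y to its left, z up, the work surface at z = 0. Lengths are in mm, angles in rad, forces in N, time in s.
With the tool pointing down it reaches from about 400 to 875 mm from the base axis. Payload 19.3 kg.
Tool frame: the origin (TCP) lies at the centre of the arm's flange, where the gripper is bolted on; the fingertips stand 173 mm ahead of it and the grasp point (between the pads) lies 155 mm ahead of it; z points along the fingers, y is the direction in which the jaws open and shut (so a half turn about z gives the same grasp; the last joint's range is limited). The gripper opens to 85 mm and grips with 20 to 120 N. Pads are 22 mm wide; open, the fingers measure 114 mm over their backs; the gripper's body (76 mm by 85 mm) begins 54 mm behind the grasp point. The pads swing forward as they close: fully open they stand 13 mm farther back than shut.
Start: joints at [-1.327, 0.521, -0.036, 1.599, 0.021, 1.021, -0.113], TCP at [192.942, 594.469, 404.691] pointing down, gripper open.
Joint ranges: [-2.91, 2.91], [-0.3, 2.13], [-1.5, 1.42], [0.17, 2.43], [-1.26, 4.41], [0.16, 1.93], [-2.52, 2.52]. Speed limits (rad/s): [1.89, 1.89, 2.39, 2.39, 3.01, 3.01, 3.01].

INTERFACE

Orientations are given as a unit quaternion [x, y, z, w].
In Python, from plant import ctrl, optics, order gives the robot as it stands.
- The arm moves only by the tool arm_command, never from a script. Its argument "increments" is a list of rows, each a list of 4 numbers: the shift along the tool's x, y, z in cm, then the turn about the tool's z in degrees. A call has exactly 5 rows; each row is the pose to reach, as a shift and turn from the pose commanded when the call began, along the tool's axes at that moment; what a row does not reach only later rows make up. A row lasts 1/8 s, in which the tool goes at most 62.5 mm and 10.7 degrees, less where a joint would pass 70% of its speed; a pose out of reach is approached as far as the arm can. A call with a gripper value outside its range is refused whole. "jaw" is the opening, from 0 (shut) to 1 (fully open), set as the call begins (left out, the last holds). The fingers move at their own pace and stop on an object; the grip force is fixed at half the most. Time passes only in rows, so rows that repeat a pose let the fingers close, or fill a call up. It gives the time, the measured TCP pose, the force and the opening at its end, in the units of the state.
- ctrl.get_state(): the state, without advancing time (a new reading comes with each control period).
- optics.get_image(name): name is "scene" or "top"; returns a dict with "frame" (400x640x3 uint8, red, green, blue), "fx", "fy", "cx", "cy" (pixels), "origin" and "rotation" of the camera in the world. Camera axes: x right, y down, z forward; pixel columns grow to the right and rows downward; lengths in mm; the calibration is good to about 2 mm. A picture is of the moment at which its call begins. There is no depth.
- order.close_job(): hands the job in, once; it reports no verdict.
The state is a dict: "t": time; "joint_pos": joint angles; "qvel": joint speeds; "joint_efforts": joint torques, N m; "position": TCP position; "tool_rot": TCP orientation; "contact_force": force on the tool from outside, world axes, zero at the start; "moment": the same for the moment, N m; "finger_gap": finger opening in mm.
Only numpy, scipy, OpenCV 4.12 (cv2) and the standard library are available. Lean on these libraries where they do the work, as an engineer would, in place of code of your own. Each camera call takes 0.05 s, during which the arm holds its last target.

## Working session

There is one attempt and no reset: what is moved stays moved. The work goes in short steps, Python scripts to look and compute and a tool call to move; the robot and the scene stay as the last step left them, time stands still between calls to the robot, and variables do not carry over. Pictures are saved under pics/ and viewed, and the job is handed in when it is done.

Besides the shell and the picture viewer there is one more tool, called after "Call:" as a command line: name --pt "numbers of a row" for each row, then --argument value for the rest. arm_command: Moves the arm, as the interface text tells. Its arguments: {"type":"object","properties":{"increments":{"type":"array"},"jaw":{"type":"number"}},"required":["increments"]}

```bash
mkdir -p pics; ls
cat > h.py <<'E'
import numpy as np, cv2
from scipy.spatial.transform import Rotation as R
def grab(name,optics,save):
    im=optics.get_image(name); f=np.asarray(im["frame"]); cv2.imwrite("pics/"+save+".png",f[:,:,::-1])
    np.savez("pics/"+save+".npz",frame=f,K=[im["fx"],im["fy"],im["cx"],im["cy"]],o=im["origin"],R=np.array(im["rotation"]))
    return im
def load(s):
    d=np.load("pics/"+s+".npz"); return d
def rotm(r):
    r=np.asarray(r); return r if r.shape==(3,3) else R.from_quat(r).as_matrix()
def ray(d,u,v):
    fx,fy,cx,cy=d["K"]; k=np.array([(u-cx)/fx,(v-cy)/fy,1.]); return d["o"],rotm(d["R"])@k
def onz(d,u,v,z):
    o,k=ray(d,u,v); return o+k*(z-o[2])/k[2]
def proj(d,p):
    fx,fy,cx,cy=d["K"]; c=rotm(d["R"]).T@(np.asarray(p)-d["o"]); return np.array([fx*c[0]/c[2]+cx,fy*c[1]/c[2]+cy])
E
python3 - <<'E'
from plant import ctrl,optics,order
from h import *
s=ctrl.get_state(); print(s); print(R.from_quat(s["tool_rot"]).as_matrix().round(4))
for n in("scene","top"):
    im=grab(n,optics,n+"0"); print(n,im["origin"],np.array(im["rotation"]).round(3).tolist(),im["fx"],im["cx"],im["cy"])
E
```

```text
pics
{'t': 0.0, 'joint_pos': array([-1.32719058,  0.52205838, -0.03629077,  1.59999828,  0.02119655,
        1.02112771, -0.11279599]), 'qvel': array([-1.12150596e-04, -3.09451355e-05, -1.93601212e-04,  2.25097732e-03,
       -5.62605635e-04, -1.30469760e-03,  1.51786862e-03]), 'joint_efforts': array([ 2.56264766e-04, -9.27102828e+01,  1.97985359e+00, -3.69930732e+01,
        1.78548612e-02,  8.26659438e-03,  1.94394585e-05]), 'position': array([192.92136957, 594.33349204, 404.10186516]), 'tool_rot': array([ 1.56279461e-01,  9.87712694e-01, -6.01916938e-04, -4.33261838e-05]), 'contact_force': array([-0.5851095 , -0.79589786,  0.25424913]), 'moment': array([-0.00048504, -0.03237117, -0.06740142]), 'finger_gap': 85.57058504045877}
[[-9.512e-01  3.087e-01 -3.000e-04]
 [ 3.087e-01  9.512e-01 -1.200e-03]
 [-1.000e-04 -1.200e-03 -1.000e+00]]
scene [1118.23181562  809.18925271  714.55053047] [0.241, 0.851, -0.447, -0.137] 388.62534930203185 323.81570187773667 194.16551985762584
top [ 462.59838677   18.41315918 1290.9492776 ] [-0.7, 0.713, -0.04, 0.026] 431.92767700022506 315.28438904279085 198.8216307160097
```

View pics/scene0.png

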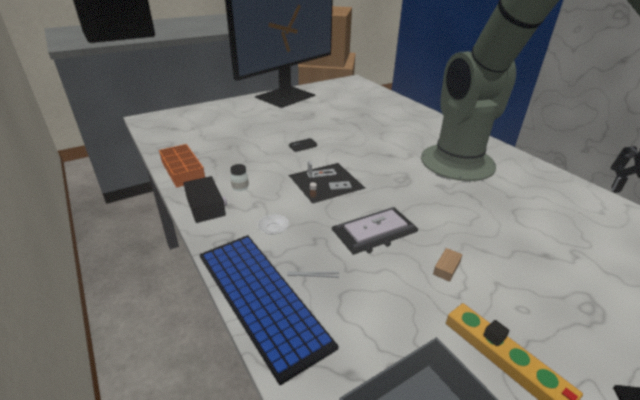

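View pics/top0.png

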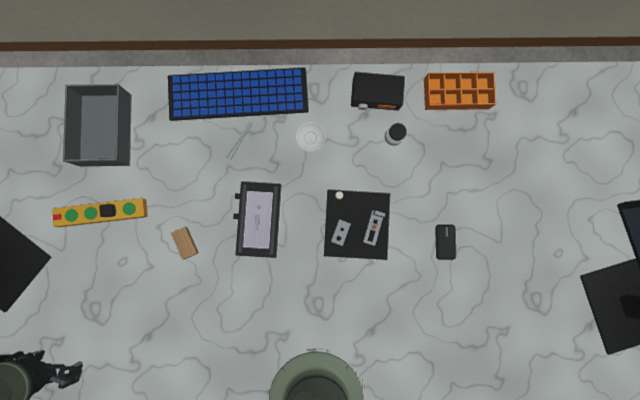

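Run:
```python
from h import *
t=cv2.imread("pics/top0.png"); s=cv2.imread("pics/scene0.png")
a=cv2.resize(t[175:265,230:330],None,fx=6,fy=6,interpolation=cv2.INTER_CUBIC)
b=cv2.resize(t[180:265,315:400],None,fx=7,fy=7,interpolation=cv2.INTER_CUBIC)
cv2.imwrite("pics/za.png",a);cv2.imwrite("pics/zb.png",b)
c=cv2.resize(s[150:260,280:425],None,fx=5.4,fy=5.4,interpolation=cv2.INTER_CUBIC);cv2.imwrite("pics/zc.png",c)
```

```text
(no output)
```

View pics/za.png

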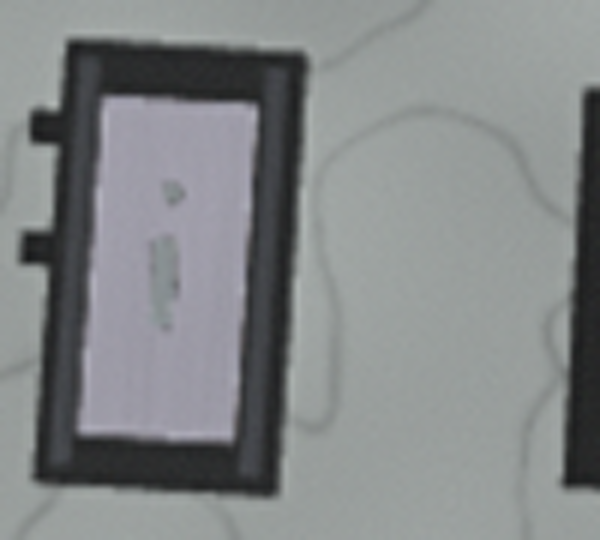

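View pics/zb.png

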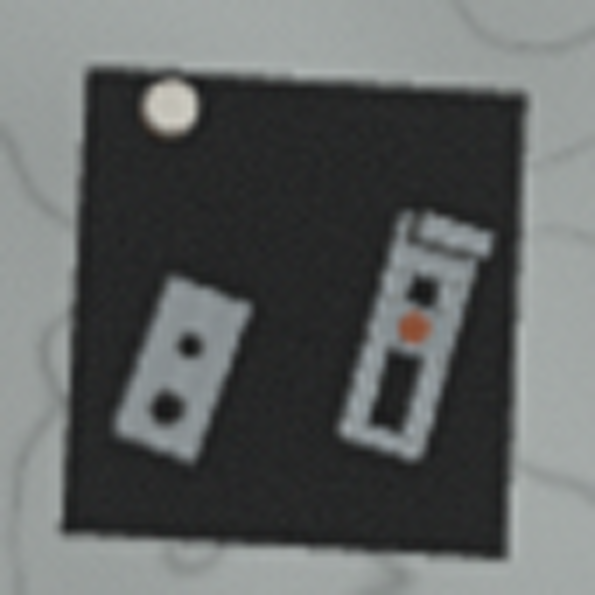

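View pics/zc.png

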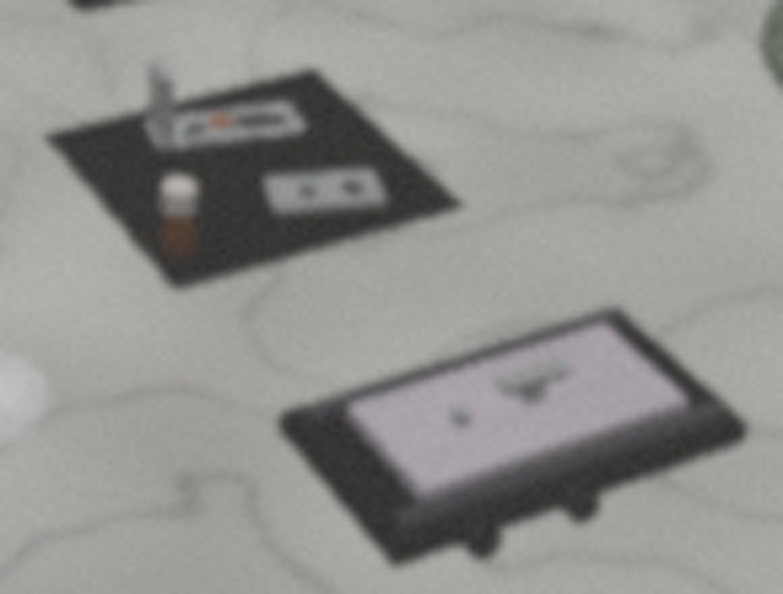

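Run:
```python
from h import *
d=load("top0"); f=d["frame"].astype(int)
def sub(mask,z,name):
    cs,_=cv2.findContours(mask.astype(np.uint8),cv2.RETR_EXTERNAL,cv2.CHAIN_APPROX_NONE); c=max(cs,key=cv2.contourArea)
    r=cv2.minAreaRect(c); b=cv2.boxPoints(r); P=np.array([onz(d,u,v,z)[:2] for u,v in b])
    print(name,np.round(r[0],1),"px size",np.round(r[1],1),"corners",P.round(1).tolist(),"ctr",P.mean(0).round(1),"sides",np.linalg.norm(P[1]-P[0]).round(1),np.linalg.norm(P[2]-P[1]).round(1), "ang",[round(np.degrees(np.arctan2(*(P[i+1]-P[i])[::-1])),1) for i in (0,1)])
H,W=f.shape[:2]; V,U=np.mgrid[:H,:W]
g=f.sum(2)/3
roi=(U>230)&(U<290)&(V>178)&(V<262)
print(f[215,250],f[225,257],f[200,258],f[185,258])
lav=roi&(f[:,:,2]-f[:,:,1]>6)&(g>120)
lav=cv2.morphologyEx(lav.astype(np.uint8),cv2.MORPH_CLOSE,np.ones((7,7)))
sub(lav,24,"carriage")
dark=(roi&(g<105)).astype(np.uint8); 
dark=cv2.morphologyEx(dark,cv2.MORPH_OPEN,np.ones((7,7)));sub(dark|lav,18,"base")
ins=cv2.erode(lav,np.ones((5,5)))>0
gr=ins&(f[:,:,2]-f[:,:,1]<5)
for k in np.unravel_index(np.flatnonzero(gr),gr.shape)[0:0]:pass
n,l,st,ce=cv2.connectedComponentsWithStats(gr.astype(np.uint8))
for i in range(1,n):print("stud/pin",st[i],ce[i],onz(d,*ce[i],41).round(1),onz(d,*ce[i],31).round(1))
roi=(U>318)&(U<395)&(V>185)&(V<262)
pad=roi&(g<70)
sub(cv2.morphologyEx(pad.astype(np.uint8),cv2.MORPH_CLOSE,np.ones((25,25))),2,"pad")
m=(roi&(g>85)).astype(np.uint8); n,l,st,ce=cv2.connectedComponentsWithStats(m)
for i in range(1,n):
    if st[i][4]>20: print(st[i],ce[i]); 
print(f[195:266:4,385].tolist()[:3])
```

```text
[159 158 170] [138 145 148] [160 158 169] [42 43 45]
carriage [257.6 219.3] px size [25.8 56.1] corners [[444.4, 205.3], [607.9, 193.6], [601.5, 118.0], [437.9, 130.7]] ctr [522.9 161.9] sides 164.0 75.8 ang [np.float64(-4.1), np.float64(-94.9)]
base [257.7 219.1] px size [42.  74.2] corners [[420.0, 230.2], [637.6, 217.0], [628.2, 93.0], [410.5, 108.2]] ctr [524.1 162.1] sides 218.0 124.4 ang [np.float64(-3.5), np.float64(-94.3)]
stud/pin [258 206   2   3   5] [258.4 206.8] [557.7 157.4  41. ] [558.4 158.5  31. ]
stud/pin [255 215   5  14  46] [256.84782609 221.06521739] [516.5 162.1  41. ] [516.9 163.2  31. ]
pad [356.6 224.3] px size [63. 66.] corners [[412.9, -29.1], [609.1, -44.7], [594.8, -233.8], [398.4, -215.5]] ctr [ 503.8 -130.8] sides 196.8 189.6 ang [np.float64(-4.6), np.float64(-94.3)]
[ 319  186   76   76 1649] [355.83687083 220.42510612]
[363 210  22  36 348] [373.68678161 226.63218391]
[331 220  20  26 274] [340.58394161 231.88686131]
[[40, 43, 41], [39, 39, 41], [41, 42, 41]]
```

Run:
```python
from h import *
d=load("top0"); f=d["frame"].astype(np.float32)
c=lambda x,y:((x+.5)/7-.5+315,(y+.5)/7-.5+180)
for n,p,z in [("eye",(397,388),5),("hole",(423,290),5),("barL",(340,436),6),("barR",(418,462),6),("tabc",(456,235),53),("tabL",(420,224),53),("tabR",(491,246),53),("ul",(403,210),6)]:
    print(n,np.round(c(*p),1),onz(d,*c(*p),z).round(1))
# darkness centroids of eye/hole
g=255-f.mean(2)
for n,(x0,x1,y0,y1) in dict(eye=(366,376,228,243),hole=(372,379,218,225)).items():
    w=g[y0:y1,x0:x1]; 
    print(n); print(w.astype(int))
```

```text
eye [371.3 235. ] [ 470.5 -173.1    5. ]
hole [375. 221.] [ 511.9 -185.5    5. ]
barL [363.1 241.9] [ 450.7 -148.1    6. ]
barR [374.3 245.6] [ 439.1 -180.9    6. ]
tabc [379.7 213.1] [ 532.4 -192.2   53. ]
tabL [374.6 211.6] [ 537.2 -177.5   53. ]
tabR [384.7 214.7] [ 527.7 -206.5   53. ]
ul [372.1 209.6] [ 546.2 -177.8    6. ]
eye
[[210 165 117 106 117 123 150 152 157 141]
 [186 129 111 110 143 145 136 118 124 121]
 [172 104 105 117 183 195 177 158 151 128]
 [154 104 106 120 203 225 220 214 198 153]
 [138 109 110 138 211 222 221 225 201 146]
 [106 108 113 168 216 222 221 221 186 124]
 [103 105 119 190 222 220 220 217 170 104]
 [106 103 113 200 223 220 219 207 155 104]
 [108 108 134 209 222 217 220 194 138 106]
 [106 115 174 222 219 221 213 174 110 106]
 [103 119 202 225 219 221 216 167 103 105]
 [107 137 217 227 224 221 202 148 108 102]
 [110 148 200 210 217 221 185 124 108 108]
 [106 118 127 131 159 190 165 101 105 116]
 [118 101 104 104 113 126 128 118 110 125]]
hole
[[122 121 127 107 112 109 112]
 [120 129 174 160 155 134 117]
 [117 145 211 217 205 169 124]
 [125 180 225 224 220 172 107]
 [133 192 219 226 216 165 107]
 [121 137 168 201 193 148 110]
 [119 131 146 142 137 140 124]]
```

```bash
cat >> h.py <<'E'
def rows(s,wps,dyaw=None,base=None):
    """wps: 5 world TCP targets -> rows (cm,deg) ; base: commanded pos override"""
    M=R.from_quat(s["tool_rot"]).as_matrix(); p=np.asarray(s["position"] if base is None else base)
    dy=dyaw if dyaw is not None else [0]*len(wps)
    return [(M.T@(np.asarray(w)-p)/10).round(2).tolist()+[y] for w,y in zip(wps,dy)]
def yaw_of(s):
    M=R.from_quat(s["tool_rot"]).as_matrix(); return np.degrees(np.arctan2(M[1,1],M[0,1]))-90
E
python3 - <<'E'
from plant import ctrl
from h import *
s=ctrl.get_state();print(yaw_of(s))
P0=s["position"];W=np.array([470,150,404]);P1=np.array([533,-192.4,290])
w=[P0+(W-P0)*i/9 for i in range(1,10)]+[W+(P1-W)*i/6 for i in range(1,7)]
for k in range(3):
    seg=w[5*k:5*k+5]; b=P0 if k==0 else w[5*k-1]
    print([r for r in rows(s,seg,base=b)])
E
```

```text
-17.979603163107654
[[-4.45, -3.75, 0.01, 0], [-8.91, -7.49, 0.01, 0], [-13.36, -11.24, 0.02, 0], [-17.81, -14.98, 0.02, 0], [-22.26, -18.73, 0.03, 0]]
[[-4.45, -3.75, 0.01, 0], [-8.91, -7.49, 0.01, 0], [-13.36, -11.24, 0.02, 0], [-17.81, -14.98, 0.02, 0], [-20.57, -20.09, 1.93, 0]]
[[-2.76, -5.1, 1.91, 0], [-5.52, -10.2, 3.81, 0], [-8.28, -15.31, 5.72, 0], [-11.04, -20.41, 7.62, 0], [-13.8, -25.51, 9.53, 0]]
```

Call:
arm_command --pt "-4.45 -3.75 0 0" --pt "-8.9 -7.5 0 0" --pt "-13.35 -11.25 0 0" --pt "-17.8 -15 0 0" --pt "-22.3 -18.7 0 0" --jaw 1

```text
t: 0.72
position: [348.0, 346.0, 404.7]
tool_rot: [0.156, 0.988, -0.0, 0.0]
contact_force: [2.1, 0.7, 0.0]
finger_gap: 85.5
```

Call:
arm_command --pt "-4.45 -3.75 0 0" --pt "-8.9 -7.5 0 0" --pt "-13.35 -11.25 0 0" --pt "-17.8 -15 0 0" --pt "-20.6 -20.1 1.9 0"

```text
t: 1.35
position: [482.5, 91.4, 386.1]
tool_rot: [0.156, 0.988, 0.0, 0.001]
contact_force: [0.5, 0.6, -0.9]
finger_gap: 85.2
```

Call:
arm_command --pt "-2.8 -5.1 1.9 0" --pt "-5.5 -10.2 3.8 0" --pt "-8.3 -15.3 5.7 0" --pt "-11 -20.4 7.6 0" --pt "-13.8 -25.5 9.5 0"

```text
t: 1.98
position: [533.8, -193.9, 289.9]
tool_rot: [0.156, 0.988, 0.0, -0.0]
contact_force: [0.9, 0.1, 0.3]
finger_gap: 85.4
```

Call:
arm_command --pt "0.05 0.05 2.5 0" --pt "0.1 0.1 5 0" --pt "0.1 0.1 7 0" --pt "0.1 0.1 7.4 0" --pt "0.1 0.1 7.4 0"

```text
t: 2.6
position: [533.2, -190.9, 217.0]
tool_rot: [0.156, 0.988, -0.0, -0.0]
contact_force: [0.4, -0.1, -0.1]
finger_gap: 85.3
```

Run:
```python
from plant import ctrl,optics,order
from h import *
for n in("scene","top"):
    grab(n,optics,n+"1")
t=cv2.imread("pics/top1.png"); s=cv2.imread("pics/scene1.png")
d=load("scene1");u,v=proj(d,[533,-192,50]);u2,v2=proj(load("top1"),[533,-192,50]);print(u,v,u2,v2)
a=cv2.resize(s[int(v)-50:int(v)+50,int(u)-50:int(u)+50],None,fx=4,fy=4,interpolation=cv2.INTER_CUBIC)
b=cv2.resize(t[int(v2)-50:int(v2)+50,int(u2)-50:int(u2)+50],None,fx=4,fy=4,interpolation=cv2.INTER_CUBIC)
cv2.imwrite("pics/z1.png",np.hstack([a,b]))
```

```text
309.2683362896099 163.77236725435026 379.4741279205566 213.01491887976562
```

View pics/z1.png

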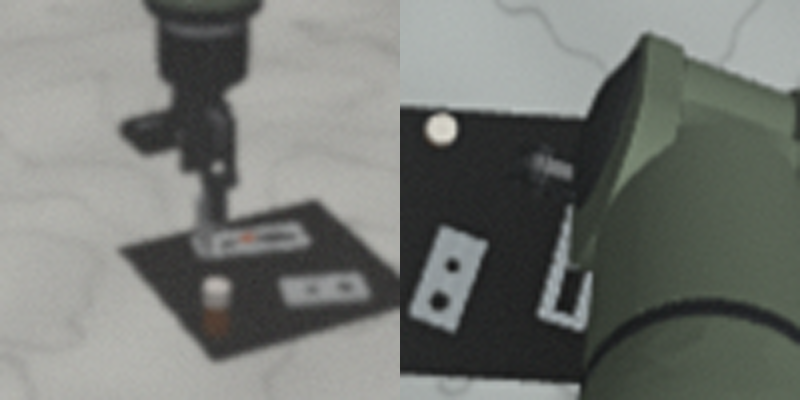

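Call:
arm_command --pt "0 0 0 0" --pt "0 0 0 0" --pt "0 0 0 0" --pt "0 0 0 0" --pt "0 0 0 0" --jaw 0

```text
t: 3.32
position: [533.2, -191.1, 217.1]
tool_rot: [0.156, 0.988, -0.0, 0.0]
contact_force: [-1.3, -0.5, 5.9]
finger_gap: 27.6
```

Call:
arm_command --pt "0 0 0 0" --pt "0 0 -0.5 0" --pt "0 0 -1.5 0" --pt "0 0 -3 0" --pt "0 0 -5 0"

```text
t: 3.95
position: [533.1, -190.9, 267.9]
tool_rot: [0.156, 0.988, -0.0, -0.0]
contact_force: [0.3, 0.5, -0.4]
finger_gap: 27.6
```

```bash
cat > look.py <<'E'
import sys
from plant import ctrl,optics
from h import *
tag=sys.argv[1]; P=[float(x) for x in sys.argv[2:5]]; hw=int(sys.argv[5]) if len(sys.argv)>5 else 50; f=400/(2*hw)
st=ctrl.get_state(); out=[]
for n in("scene","top"):
    grab(n,optics,n+tag); d=load(n+tag); u,v=proj(d,P).astype(int)
    im=cv2.imread("pics/"+n+tag+".png"); im=cv2.copyMakeBorder(im,hw,hw,hw,hw,cv2.BORDER_CONSTANT)
    out.append(cv2.resize(im[v:v+2*hw,u:u+2*hw],(400,400),interpolation=cv2.INTER_CUBIC)); print(n,"crop origin",u-hw,v-hw,"scale",f)
cv2.imwrite("pics/z"+tag+".png",np.hstack(out))
print({k:np.round(st[k],3).tolist() for k in("t","position","tool_rot","contact_force","moment","finger_gap")},"yaw",yaw_of(st).round(2))
E
python3 look.py 2 533 -191 100
```

```text
scene crop origin 259 100 scale 4.0
top crop origin 332 161 scale 4.0
{'t': 3.95, 'position': [533.054, -190.899, 267.877], 'tool_rot': [0.156, 0.988, -0.0, -0.0], 'contact_force': [0.332, 0.455, -0.394], 'moment': [-0.011, -0.035, -0.003], 'finger_gap': 27.632} yaw -17.98
```

View pics/z2.png

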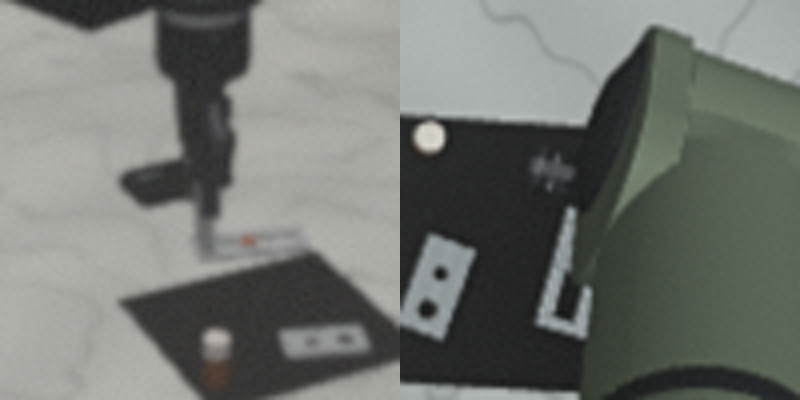

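Run:
```python
from plant import ctrl
from h import *
s=ctrl.get_state();d=load("top0")
for n,p,z in[("dish",(310,136),10),("tw1",(228,158),0),("tw2",(252,124),0),("vial",(339,195.5),50)]:print(n,onz(d,*p,z).round(0))
P0=np.array([533.1,-190.9,267.9]);P1=np.array([744,147,290])
w=[P0+(P1-P0)*min(1,i/7)+np.array([0,0,0]) for i in range(1,11)]
for q in w[:3]: q[2]+=12
print(rows(s,w[:5],base=P0,dyaw=[-2,-5,-8,-11,-13.7]))
# second call in new tool frame (yaw -4.28)
s2=dict(s); a=np.radians(-4.28); s2["tool_rot"]=R.from_matrix(np.array([[-np.cos(a),-np.sin(a),0],[-np.sin(a),np.cos(a),0],[0,0,-1]]).T.T).as_quat()
print(yaw_of(s2),R.from_quat(s2["tool_rot"]).as_matrix().round(3).tolist())
print(rows(s2,w[5:],base=w[4]))
```

```text
dish [772.   4.  10.]
tw1 [710. 252.   0.]
tw2 [814. 180.   0.]
vial [586. -76.  50.]
[[-1.38, 5.52, -1.51, -2], [-2.76, 11.04, -1.82, -5], [-4.13, 16.57, -2.13, -8], [-5.5, 22.09, -1.24, -11], [-6.88, 27.61, -1.55, -13.7]]
-4.280000000000001 [[-0.997, 0.075, 0.0], [0.075, 0.997, 0.0], [0.0, 0.0, -1.0]]
[[-2.64, 5.04, -0.32, 0], [-5.29, 10.08, -0.63, 0], [-5.29, 10.08, -0.63, 0], [-5.29, 10.08, -0.63, 0], [-5.29, 10.08, -0.63, 0]]
```

Call:
arm_command --pt "-1.4 5.5 -1.5 -2" --pt "-2.8 11 -2 -5" --pt "-4.1 16.6 -2.1 -8" --pt "-5.5 22.1 -2.1 -11" --pt "-6.9 27.6 -2.1 -13.7"

```text
t: 4.68
position: [684.6, 52.0, 287.6]
tool_rot: [0.036, 0.999, -0.0, -0.0]
contact_force: [0.4, -0.8, -1.2]
finger_gap: 27.6
```

Call:
arm_command --pt "-2.6 5 0 0" --pt "-5.3 10.1 1 0" --pt "-5.3 10.1 4 0" --pt "-5.3 10.1 6 0" --pt "-5.3 10.1 6.3 0"

```text
t: 5.3
position: [743.8, 146.1, 223.2]
tool_rot: [0.038, 0.999, -0.001, -0.001]
contact_force: [-0.0, 0.4, -0.8]
finger_gap: 27.5
```

```bash
python3 look.py 3 700 147 30 55
```

```text
scene crop origin 264 186 scale 3.6363636363636362
top crop origin 207 103 scale 3.6363636363636362
{'t': 5.3, 'position': [743.825, 146.076, 223.19], 'tool_rot': [0.038, 0.999, -0.001, -0.001], 'contact_force': [-0.036, 0.356, -0.751], 'moment': [-0.035, -0.004, 0.085], 'finger_gap': 27.455} yaw -4.34
```

View pics/z3.png

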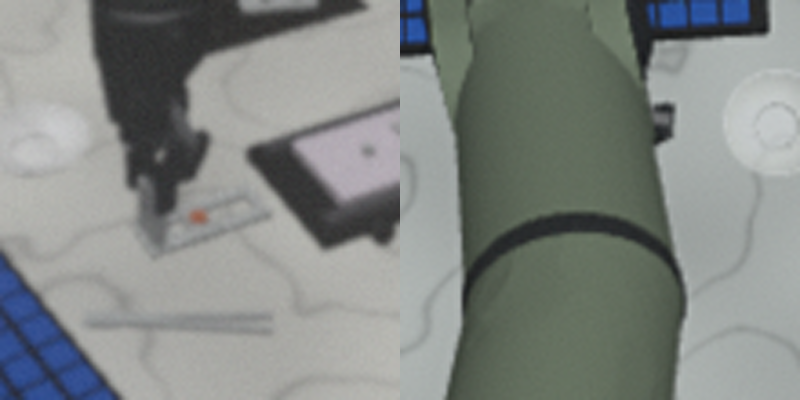

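Call:
arm_command --pt "0.5 0 0.1 0" --pt "1 0 0.2 0" --pt "1.3 0 0.3 0" --pt "1.5 0 0.3 0" --pt "1.6 0 0.3 0"

```text
t: 6.02
position: [728.3, 148.3, 221.8]
tool_rot: [0.037, 0.999, -0.0, 0.0]
contact_force: [-0.1, 0.3, -1.5]
finger_gap: 27.8
```

Call:
arm_command --pt "0.1 0 0 0" --pt "0.2 0 0 0" --pt "0.3 0 0 0" --pt "0.4 0 0 0" --pt "0.5 0 0 0"

```text
t: 6.65
position: [723.9, 148.5, 222.2]
tool_rot: [0.037, 0.999, 0.0, 0.001]
contact_force: [6.8, -0.6, 1.7]
finger_gap: 27.7
```

Call:
arm_command --pt "0.05 0 -0.05 0" --pt "0.1 0 -0.1 0" --pt "0.15 0 -0.15 0" --pt "0.2 0 -0.2 0" --pt "0.2 0 -0.2 0"

```text
t: 7.28
position: [722.4, 148.5, 224.7]
tool_rot: [0.038, 0.999, 0.0, 0.002]
contact_force: [8.1, -1.2, 1.7]
finger_gap: 27.5
```

Call:
arm_command --pt "0.1 0 -0.1 0" --pt "0.2 0 -0.2 0" --pt "0.3 0 -0.3 0" --pt "0.4 0 -0.4 0" --pt "0.4 0 -0.4 0"

```text
t: 7.9
position: [719.1, 148.7, 229.5]
tool_rot: [0.038, 0.999, 0.0, 0.003]
contact_force: [13.3, -1.2, 3.0]
finger_gap: 27.7
```

```bash
python3 look.py 4 690 147 30 40
```

```text
scene crop origin 282 199 scale 5.0
top crop origin 222 122 scale 5.0
{'t': 7.9, 'position': [719.139, 148.66, 229.483], 'tool_rot': [0.038, 0.999, 0.0, 0.003], 'contact_force': [13.316, -1.207, 2.99], 'moment': [-0.267, -3.135, -0.091], 'finger_gap': 27.697} yaw -4.31
```

View pics/z4.png

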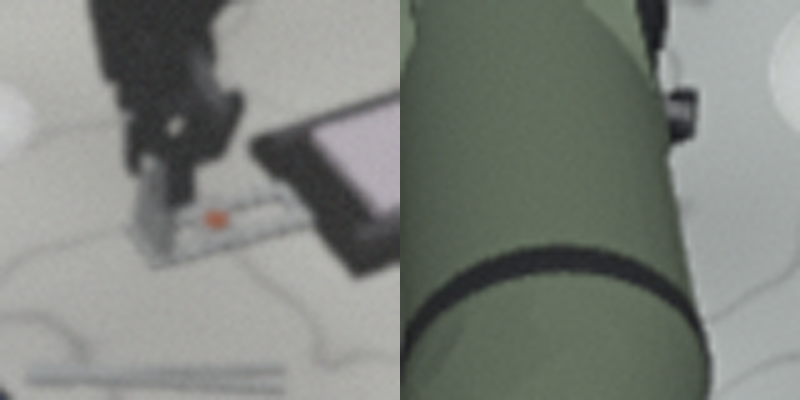

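Call:
arm_command --pt "0 0 -0.1 0" --pt "0.0 0 -0.25 0" --pt "0.05 0 -0.4 0" --pt "0.1 0 -0.5 0" --pt "0.15 0 -0.6 0"

```text
t: 8.62
position: [716.7, 148.7, 234.3]
tool_rot: [0.037, 0.999, -0.0, 0.001]
contact_force: [6.1, -2.2, -1.0]
finger_gap: 27.5
```

```bash
python3 look.py 5 690 147 30 40
```

```text
scene crop origin 282 199 scale 5.0
top crop origin 222 122 scale 5.0
{'t': 8.625, 'position': [716.65, 148.748, 234.348], 'tool_rot': [0.037, 0.999, -0.0, 0.001], 'contact_force': [6.095, -2.198, -1.021], 'moment': [-0.458, -1.761, 0.06], 'finger_gap': 27.478} yaw -4.29
```

View pics/z5.png

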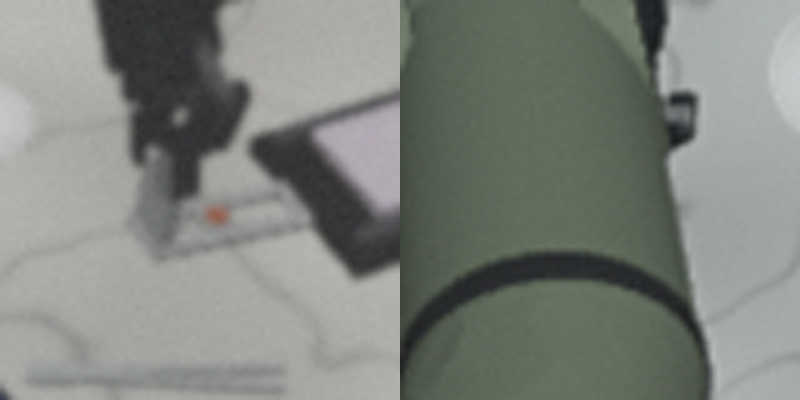

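Call:
arm_command --pt "0.1 0 -0.2 0" --pt "0.2 0 -0.4 0" --pt "0.35 0 -0.6 0" --pt "0.5 0 -0.8 0" --pt "0.6 0 -0.95 0"

```text
t: 9.35
position: [709.9, 149.8, 243.4]
tool_rot: [0.037, 0.999, 0.0, 0.0]
contact_force: [4.0, 1.1, -1.8]
finger_gap: 27.9
```

Call:
arm_command --pt "0.2 0 -0.25 0" --pt "0.4 0 -0.5 0" --pt "0.6 0 -0.75 0" --pt "0.8 0 -0.95 0" --pt "1 0 -1.15 0"

```text
t: 9.98
position: [699.9, 150.2, 255.0]
tool_rot: [0.037, 0.999, -0.0, 0.0]
contact_force: [4.4, 1.8, -1.2]
finger_gap: 27.9
```

Call:
arm_command --pt "0.2 0 -0.2 0" --pt "0.4 0 -0.4 0" --pt "0.6 0 -0.55 0" --pt "0.8 0 -0.7 0" --pt "1 0 -0.9 0"

```text
t: 10.6
position: [689.8, 151.0, 263.8]
tool_rot: [0.037, 0.999, -0.0, -0.0]
contact_force: [4.5, -1.7, -1.4]
finger_gap: 28.0
```

```bash
python3 look.py 6 670 149 40 40
```

```text
scene crop origin 289 194 scale 5.0
top crop origin 221 128 scale 5.0
{'t': 10.6, 'position': [689.845, 150.985, 263.776], 'tool_rot': [0.037, 0.999, -0.0, -0.0], 'contact_force': [4.517, -1.678, -1.399], 'moment': [-0.441, -1.172, 0.002], 'finger_gap': 27.984} yaw -4.29
```

View pics/z6.png

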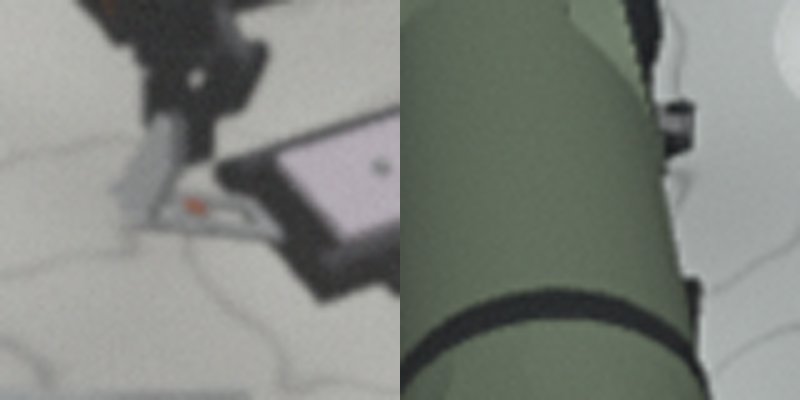

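Call:
arm_command --pt "0.15 0 -0.1 0" --pt "0.3 0 -0.2 0" --pt "0.45 0 -0.3 0" --pt "0.6 0 -0.4 0" --pt "0.6 0 -0.4 0"

```text
t: 11.32
position: [683.9, 151.6, 267.8]
tool_rot: [0.037, 0.999, 0.0, 0.0]
contact_force: [0.0, 0.2, -0.2]
finger_gap: 28.0
```

```bash
python3 look.py 7 670 149 40 40
```

```text
scene crop origin 289 194 scale 5.0
top crop origin 221 128 scale 5.0
{'t': 11.325, 'position': [683.923, 151.641, 267.816], 'tool_rot': [0.037, 0.999, 0.0, 0.0], 'contact_force': [0.0, 0.19, -0.233], 'moment': [0.036, -0.063, -0.018], 'finger_gap': 27.995} yaw -4.28
```

View pics/z7.png

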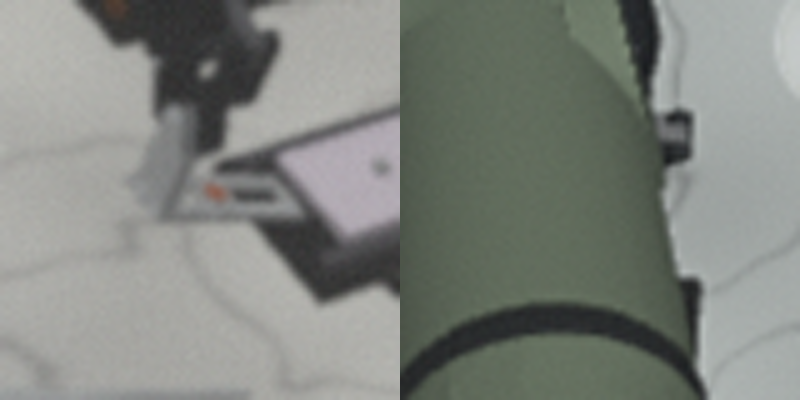

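Run:
```python
from h import *
s=cv2.imread("pics/scene7.png"); cv2.imwrite("pics/z7b.png",cv2.resize(s[205:255,305:375],None,fx=11,fy=11,interpolation=cv2.INTER_CUBIC))
```

```text
(no output)
```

View pics/z7b.png

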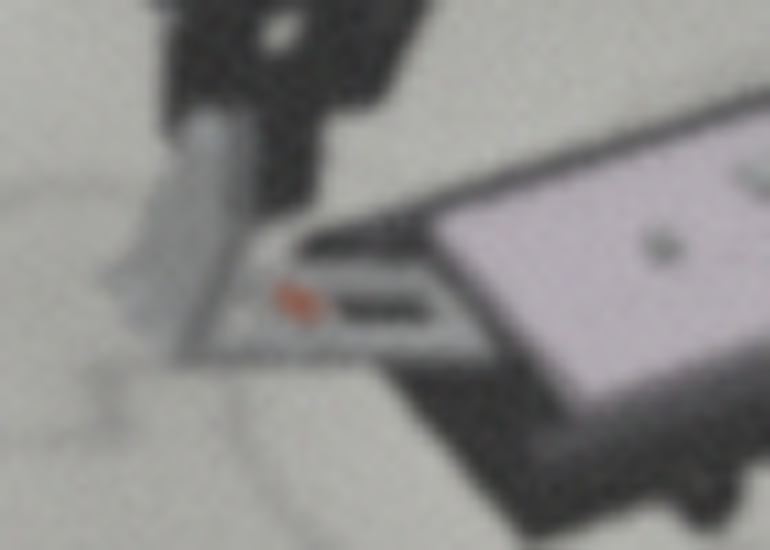

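```bash
cat >> h.py <<'E'
A0=np.radians(-4.3); EX=np.array([np.cos(A0),np.sin(A0),0]); EY=np.array([-np.sin(A0),np.cos(A0),0])
def onplane(d,u,v,p,n):
    o,k=ray(d,u,v); return o+k*(np.dot(np.asarray(p)-o,n)/np.dot(k,n))
E
python3 - <<'E'
from h import *
d=load("scene7"); T=np.array([683.9,151.6,0]); 
c=lambda x,y:(305+(x+.5)/11-.5,205+(y+.5)/11-.5)
L=[onplane(d,*c(*p),T+18*EY,EY) for p in((175,362),(502,362))]
v=L[0]-L[1]; print([l.round(1) for l in L],np.linalg.norm(v),np.arctan2(v[2],v@EX), [ (l-T)@EX for l in L])
E
```

```text
[array([710.7, 167.6,  62.5]), array([619.8, 174.5,  27.4])] 97.64894470991364 0.3670503502499738 [np.float64(25.496666237775294), np.float64(-65.64787514685885)]
```

Call:
arm_command --pt "-0.6 0 0 0" --pt "-1.2 0 0 0" --pt "-1.8 0 0 0" --pt "-2.3 0 0.5 0" --pt "-2.3 0 1.6 0"

```text
t: 12.05
position: [707.3, 149.8, 251.2]
tool_rot: [0.037, 0.999, 0.0, 0.0]
contact_force: [-0.6, -0.4, -1.6]
finger_gap: 27.8
```

Call:
arm_command --pt "0.2 0 0 0" --pt "0.4 0 0 0" --pt "0.6 0 0 0" --pt "0.8 0 0 0" --pt "0.9 0 0 0"

```text
t: 12.68
position: [698.1, 150.6, 252.1]
tool_rot: [0.037, 0.999, 0.0, 0.0]
contact_force: [2.3, 0.0, -0.3]
finger_gap: 27.9
```

Call:
arm_command --pt "0.15 0 -0.15 0" --pt "0.35 0 -0.3 0" --pt "0.55 0 -0.45 0" --pt "0.75 0 -0.6 0" --pt "0.9 0 -0.75 0"

```text
t: 13.3
position: [689.0, 151.3, 259.5]
tool_rot: [0.037, 0.999, 0.0, 0.0]
contact_force: [3.9, 0.2, -0.5]
finger_gap: 27.3
```

Call:
arm_command --pt "0.2 0 -0.15 0" --pt "0.4 0 -0.3 0" --pt "0.6 0 -0.4 0" --pt "0.8 0 -0.5 0" --pt "0.9 0 -0.55 0"

```text
t: 13.92
position: [680.0, 151.7, 264.9]
tool_rot: [0.037, 0.999, -0.0, 0.0]
contact_force: [6.4, -1.4, -0.5]
finger_gap: 27.7
```

```bash
python3 look.py 8 670 149 40 40
python3 - <<'E'
from h import *
s=cv2.imread("pics/scene8.png"); cv2.imwrite("pics/z8b.png",cv2.resize(s[205:255,305:375],None,fx=11,fy=11,interpolation=cv2.INTER_CUBIC))
E
```

```text
scene crop origin 289 194 scale 5.0
top crop origin 221 128 scale 5.0
{'t': 13.925, 'position': [680.014, 151.726, 264.907], 'tool_rot': [0.037, 0.999, -0.0, 0.0], 'contact_force': [6.422, -1.384, -0.537], 'moment': [-0.38, -1.539, 0.026], 'finger_gap': 27.707} yaw -4.29
```

View pics/z8b.png

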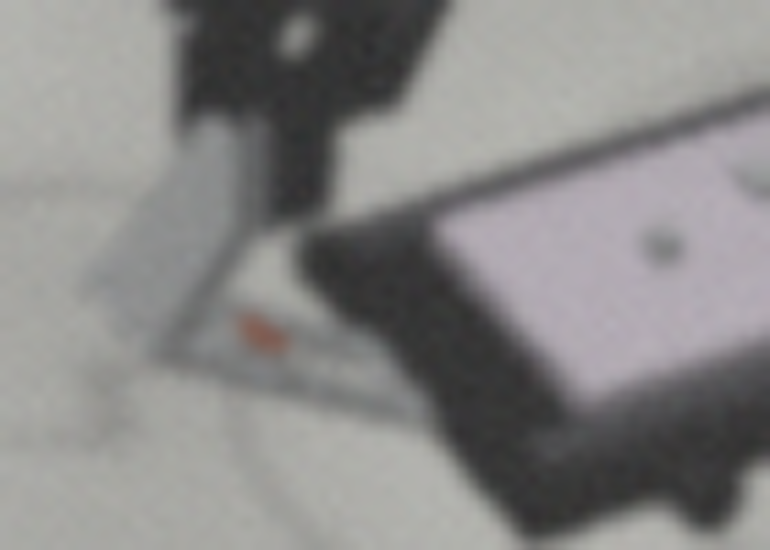

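Call:
arm_command --pt "-0.8 0 -0.3 0" --pt "-1.2 0 -2.5 0" --pt "0 0 -5.2 0" --pt "4 -0.1 -5.5 0" --pt "9 -0.16 -5.5 0"

```text
t: 14.65
position: [589.1, 157.0, 319.7]
tool_rot: [0.038, 0.999, 0.0, -0.0]
contact_force: [0.4, 0.5, -1.1]
finger_gap: 28.0
```

Call:
arm_command --pt "3 0 0 0" --pt "5 0 0 0" --pt "6 0 0 0" --pt "6.1 0 0 0" --pt "6.1 0 0 0"

```text
t: 15.28
position: [529.9, 161.5, 319.7]
tool_rot: [0.038, 0.999, -0.0, 0.0]
contact_force: [0.1, 1.2, -1.8]
finger_gap: 27.9
```

```bash
python3 look.py 9 510 162 60 40
```

```text
scene crop origin 340 172 scale 5.0
top crop origin 216 183 scale 5.0
{'t': 15.275, 'position': [529.935, 161.488, 319.66], 'tool_rot': [0.038, 0.999, -0.0, 0.0], 'contact_force': [0.088, 1.227, -1.79], 'moment': [0.011, 0.049, -0.014], 'finger_gap': 27.859} yaw -4.3
```

View pics/z9.png

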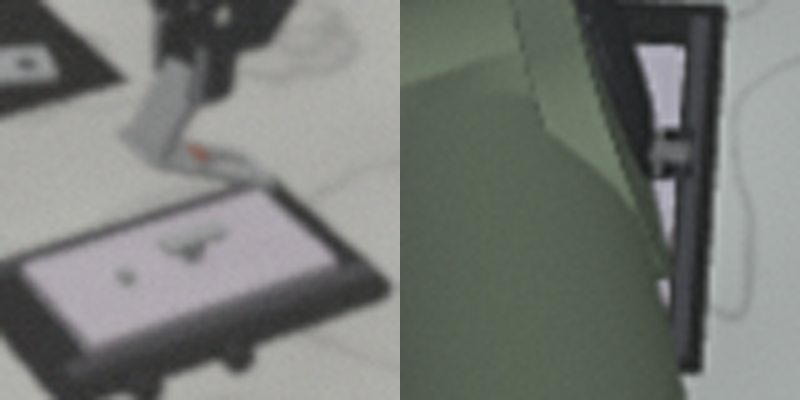

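Run:
```python
from h import *
s=cv2.imread("pics/scene9.png"); cv2.imwrite("pics/z9b.png",cv2.resize(s[180:230,360:420],None,fx=12,fy=12,interpolation=cv2.INTER_CUBIC))
```

```text
(no output)
```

View pics/z9b.png

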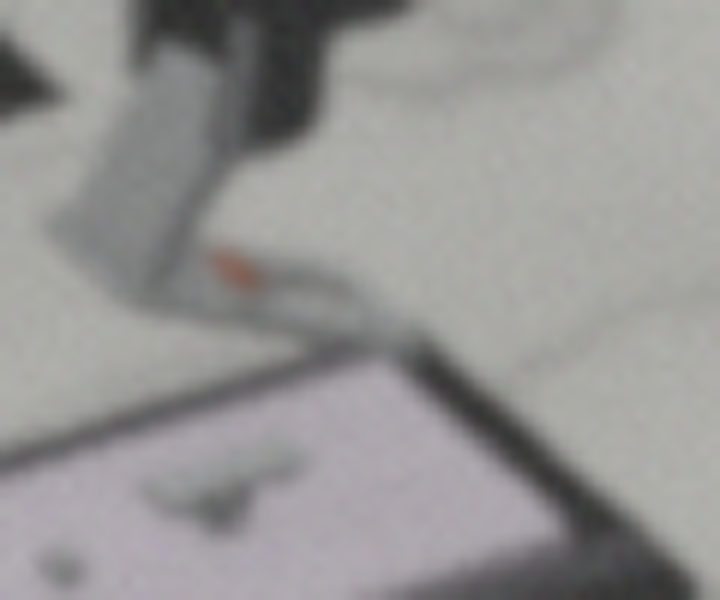

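```bash
cat >> h.py <<'E'
def W(sx,sy,z): return EX*sx+EY*sy+np.array([0,0,z])
def S(p): p=np.asarray(p); return np.array([p@EX,p@EY,p[2]])
E
python3 - <<'E'
from h import *
d=load("scene9"); c=lambda p:np.array([(p[0]-360+.5)*12-.5,(p[1]-180+.5)*12-.5]).round(0)
T=S([529.9,161.5,319.7]); print("tool",T.round(1))
th=.61;G=np.array([T[0],T[1],T[2]-215+48])
def hp(s,y,n): # s from bar edge, n above underside
    r=np.array([s-91,n-48]); return W(G[0]+r[0]*np.cos(th)-r[1]*np.sin(th),G[1]+y,G[2]+r[0]*np.sin(th)+r[1]*np.cos(th))
for n,p in dict(barnear=hp(0,18,0),barnearTop=hp(0,18,5),barfarTop=hp(0,-18,5),tabendnear=hp(99,18,0),eyeFarBar=hp(8,-8,5),eyeNearTab=hp(42,8,5)).items(): print(n,S(p).round(1),c(proj(d,p)))
for n,(x,y,z) in dict(headm=(-21,0,41),headp=(21,0,41),foot=(0,5,24),pin=(44,0,31),cNearFront=(-75,38,24),cFarFront=(-75,-38,24),cNearBack=(90,38,24)).items(): print(n,c(proj(d,W(502.2+x,200.7+y,z))))
E
```

```text
tool [516.3 200.8 319.7]
barnear [469.2 218.8  61.2] [391. 409.]
barnearTop [466.3 218.8  65.3] [404. 392.]
barfarTop [466.3 182.8  65.3] [313. 310.]
tabendnear [550.4 218.8 117.9] [121. 302.]
eyeFarBar [472.9 192.8  69.9] [317. 324.]
eyeNearTab [500.8 208.8  89.4] [267. 324.]
headm [295. 449.]
headp [147. 498.]
foot [227. 542.]
pin [ 61. 560.]
cNearFront [567. 532.]
cFarFront [377. 361.]
cNearBack [-22. 738.]
```

Run:
```python
from h import *
for tag,o,k,pts,T in [("scene9",(360,180),12,((130,297),(405,352)),[529.9,161.5,319.7]),("scene8",(305,205),11,((160,358),(435,425)),[680,151.7,264.9])]:
    d=load(tag); T=S(T)
    L=[S(onplane(d,o[0]+(x+.5)/k-.5,o[1]+(y+.5)/k-.5,W(0,T[1]+18,0),EY)) for x,y in pts]
    v=L[0]-L[1]; print([(l-T).round(1).tolist() for l in L],np.linalg.norm(v).round(1),np.arctan2(v[2],v[0]).round(3),[l[2].round(1) for l in L])
```

```text
[[31.7, 18.0, -201.1], [-48.6, 18.0, -242.5]] 90.3 0.476 [np.float64(118.6), np.float64(77.2)]
[[33.3, 18.0, -199.9], [-43.5, 18.0, -250.9]] 92.2 0.587 [np.float64(65.0), np.float64(14.0)]
```

Run:
```python
from h import *
s=cv2.imread("pics/scene9.png"); g=cv2.resize(s[195:215,365:400],None,fx=22,fy=22,interpolation=cv2.INTER_LANCZOS4)
g=cv2.convertScaleAbs(g,alpha=1.8,beta=-120); cv2.imwrite("pics/z9c.png",g)
d=load("scene9");T=S([529.9,161.5,319.7])
for th in(.45,.5,.55,.6):
    r=[np.array([s-91,n-48]) for s,n in((0,0),(0,5),(99,0))]
    for q in r:
        p=W(T[0]+q[0]*np.cos(th)-q[1]*np.sin(th),T[1]+18,T[2]-167+q[0]*np.sin(th)+q[1]*np.cos(th)); u,v=proj(d,p); print(th,((u-365+.5)*22).round(),((v-195+.5)*22).round(),end=' | ')
    print()
```

```text
0.45 706.0 337.0 | 0.45 724.0 304.0 | 0.45 150.0 246.0 | 
0.5 676.0 364.0 | 0.5 696.0 332.0 | 0.5 138.0 240.0 | 
0.55 646.0 391.0 | 0.55 667.0 358.0 | 0.55 126.0 234.0 | 
0.6 615.0 416.0 | 0.6 637.0 384.0 | 0.6 114.0 227.0 |
```

View pics/z9c.png

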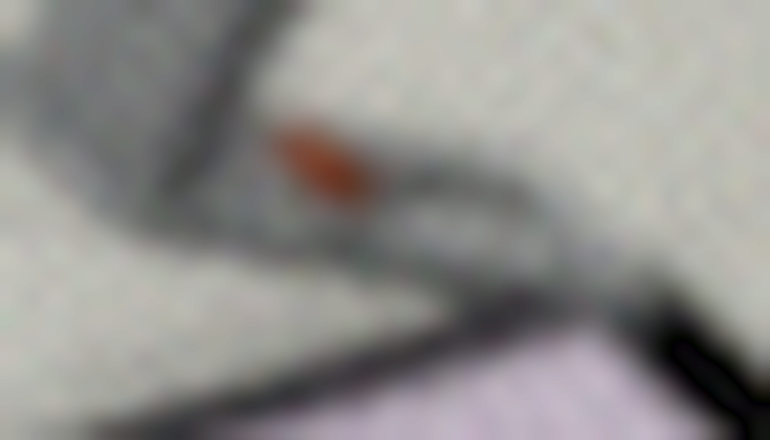

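Call:
arm_command --pt "-0.6 0 0 0" --pt "-1.2 0 0 0" --pt "-1.8 0 0 0" --pt "-2 0 0 0" --pt "-2 0 0 0"

```text
t: 16.0
position: [549.3, 160.0, 319.6]
tool_rot: [0.037, 0.999, -0.0, -0.0]
contact_force: [0.6, 0.7, -1.8]
finger_gap: 27.5
```

```bash
cat > avg.py <<'E'
import sys
from plant import ctrl,optics
from h import *
tag=sys.argv[1]; x0,y0,w,h_=map(int,sys.argv[2:6]); N=int(sys.argv[6]); k=int(sys.argv[7])
F=[]
for i in range(N):
    im=grab("scene",optics,"scene"+tag); F.append(np.asarray(im["frame"]).astype(np.float32))
m=np.mean(F,0); d=dict(load("scene"+tag)); d["frame"]=m; np.savez("pics/scene"+tag+".npz",**d)
cv2.imwrite("pics/z"+tag+".png",cv2.resize(cv2.convertScaleAbs(m[y0:y0+h_,x0:x0+w,::-1],alpha=1.3,beta=-40),None,fx=k,fy=k,interpolation=cv2.INTER_CUBIC))
st=ctrl.get_state(); print({q:np.round(st[q],3).tolist() for q in("t","position","contact_force","moment","finger_gap")},yaw_of(st).round(2))
E
python3 avg.py 10 358 175 50 50 6 12
```

```text
{'t': 16.3, 'position': [549.169, 160.119, 319.735], 'contact_force': [0.739, -0.152, -1.051], 'moment': [0.01, -0.025, -0.026], 'finger_gap': 27.61} -4.28
```

View pics/z10.png

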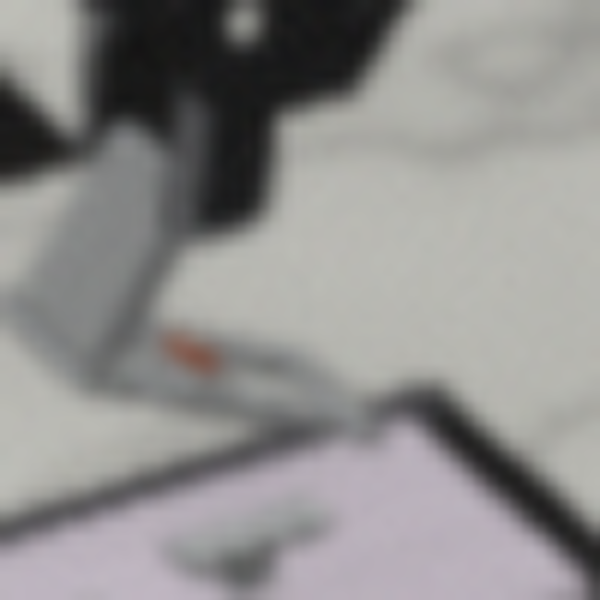

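Run:
```python
from h import *
d=load("scene10"); k=12;T=S([549.2,160.1,319.7]);print(T)
c=lambda x,y:(358+(x+.5)/k-.5,175+(y+.5)/k-.5)
f=lambda p:np.round([(p[0]-358+.5)*k,(p[1]-175+.5)*k])
for yy in(8,13,18,23):
    L=[S(onplane(d,*c(*p),W(0,T[1]+yy,0),EY)) for p in((90,388),(375,435))]
    v=L[0]-L[1]; print(yy,[(l-T).round(1).tolist() for l in L],np.linalg.norm(v).round(1),np.arctan2(v[2],v[0]).round(3))
for th in(.4,.45,.5,.55):
    o=[]
    for s,y,n in((0,18,0),(0,18,5),(0,-18,5),(99,18,0),(99,-18,0),(91,15,51),(8,8,5),(42,8,5),(42,-8,5)):
        q=np.array([s-91,n-48]);p=W(T[0]+q[0]*np.cos(th)-q[1]*np.sin(th),T[1]+y,T[2]-167+q[0]*np.sin(th)+q[1]*np.cos(th)); o.append(f(proj(d,p)).astype(int).tolist())
    print(th,o)
```

```text
[535.64998117 200.82765665 319.7       ]
8 [[21.4, 8.0, -213.0], [-61.4, 8.0, -253.5]] 92.2 0.455
13 [[25.1, 13.0, -208.6], [-57.1, 13.0, -248.8]] 91.5 0.455
18 [[28.7, 18.0, -204.1], [-52.9, 18.0, -244.0]] 90.9 0.455
23 [[32.4, 23.0, -199.7], [-48.6, 23.0, -239.3]] 90.2 0.455
0.4 [[417, 430], [427, 412], [336, 331], [99, 400], [12, 315], [214, 196], [377, 387], [271, 376], [231, 339]]
0.45 [[402, 446], [411, 428], [321, 347], [92, 397], [5, 312], [214, 196], [362, 401], [259, 384], [220, 347]]
0.5 [[385, 461], [396, 443], [306, 362], [85, 394], [-2, 309], [215, 196], [348, 415], [248, 392], [208, 355]]
0.55 [[369, 476], [380, 458], [290, 376], [78, 391], [-9, 306], [215, 197], [332, 428], [236, 399], [196, 362]]
```

Call:
arm_command --pt "0.5 0 0 0" --pt "1 0 0.5 0" --pt "1 0 2 0" --pt "1 0 3.2 0" --pt "1 0 3.5 0"

```text
t: 16.92
position: [539.1, 160.7, 283.4]
tool_rot: [0.037, 0.999, -0.0, -0.001]
contact_force: [-0.3, 0.4, -0.8]
finger_gap: 27.6
```

```bash
python3 avg.py 11 350 185 60 50 6 12
```

```text
{'t': 17.225, 'position': [539.426, 160.857, 285.021], 'contact_force': [1.347, 0.031, -1.662], 'moment': [0.044, 0.005, 0.027], 'finger_gap': 27.79} -4.28
```

View pics/z11.png

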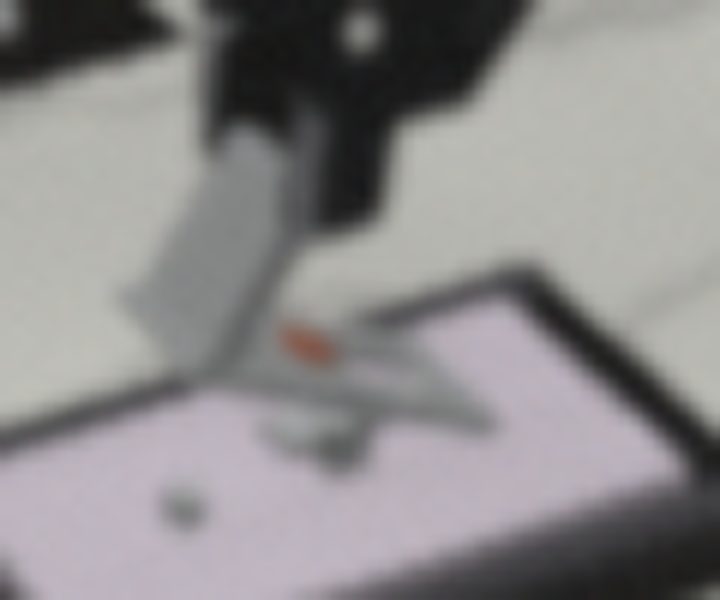

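```bash
cat > meas.py <<'E'
from h import *
import sys
def m(tag,o,k,pts,T,yy=18,stud=502.2):
    d=load(tag);T=S(T);c=lambda x,y:(o[0]+(x+.5)/k-.5,o[1]+(y+.5)/k-.5)
    L=[S(onplane(d,*c(*p),W(0,T[1]+yy,0),EY)) for p in pts]
    v=L[0]-L[1]; print("T",T.round(1),[(l-T).round(1).tolist() for l in L],"len",np.linalg.norm(v).round(1),"th",np.arctan2(v[2],v[0]).round(3),"bar x-stud",(L[1][0]-stud).round(1),"z-24",(L[1][2]-24).round(1))
    f=lambda p:np.round([(p[0]-o[0]+.5)*k,(p[1]-o[1]+.5)*k]).astype(int).tolist()
    for n,(x,y,z) in dict(headm=(-21,5.5,41),headp=(21,5.5,41),foot=(0,5,24),pin=(44,0,31),cFarFront=(-75,-38,24)).items(): print(n,f(proj(d,W(stud+x,200.7+y,z))),end=' ')
    print()
E
python3 - <<'E'
from meas import *
m("scene11",(350,185),12,((205,375),(492,430)),[539.4,160.8,285.0])
E
```

```text
T [525.8 200.8 285. ] [[30.5, 18.0, -201.6], [-54.3, 18.0, -246.9]] len 96.2 th 0.49 bar x-stud -30.7 z-24 14.1
headm [429, 403] headp [281, 452] foot [347, 483] pin [181, 500] cFarFront [498, 302]
```

Call:
arm_command --pt "0.1 0 0.1 0" --pt "0.2 0 0.3 0" --pt "0.2 0 0.5 0" --pt "0.2 0 0.6 0" --pt "0.2 0 0.7 0"

```text
t: 17.85
position: [537.3, 161.0, 277.6]
tool_rot: [0.037, 0.999, -0.0, -0.0]
contact_force: [-0.4, -1.0, -0.7]
finger_gap: 27.4
```

Call:
arm_command --pt "0 0 0.05 0" --pt "0 0 0.1 0" --pt "0 0 0.15 0" --pt "0 0 0.2 0" --pt "0 0 0.25 0"

```text
t: 18.48
position: [537.3, 161.0, 275.2]
tool_rot: [0.037, 0.999, -0.0, 0.0]
contact_force: [0.2, -0.1, -1.5]
finger_gap: 27.2
```

Call:
arm_command --pt "0 0 0.05 0" --pt "0 0 0.1 0" --pt "0 0 0.15 0" --pt "0 0 0.2 0" --pt "0 0 0.2 0"

```text
t: 19.1
position: [537.4, 161.0, 273.3]
tool_rot: [0.037, 0.999, 0.0, 0.0]
contact_force: [0.6, 0.3, 0.2]
finger_gap: 27.5
```

```bash
python3 avg.py 12 350 185 60 50 4 12
```

```text
{'t': 19.3, 'position': [537.327, 160.996, 273.272], 'contact_force': [0.925, -0.141, -0.239], 'moment': [0.017, -0.163, -0.08], 'finger_gap': 27.11} -4.28
```

View pics/z12.png

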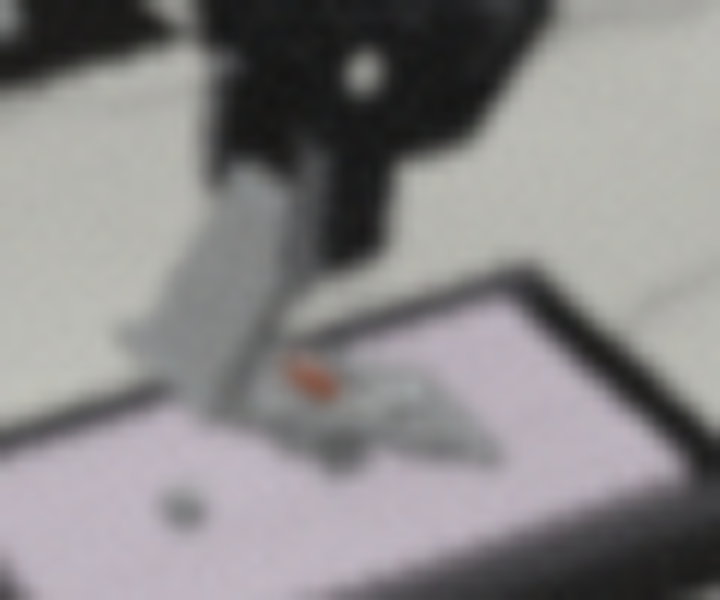

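Run:
```python
from meas import *
m("scene12",(350,185),12,((222,415),(500,463)),[537.3,161.0,273.3])
```

```text
T [523.7 200.8 273.3] [[26.8, 18.0, -203.2], [-56.1, 18.0, -246.5]] len 93.5 th 0.481 bar x-stud -34.6 z-24 2.8
headm [429, 403] headp [281, 452] foot [347, 483] pin [181, 500] cFarFront [498, 302]
```

Call:
arm_command --pt "0 0 -0.15 0" --pt "-0.3 0 -0.15 0" --pt "-0.6 0 -0.15 0" --pt "-0.9 0 -0.15 0" --pt "-1.2 0 -0.15 0"

```text
t: 19.92
position: [549.5, 160.0, 274.7]
tool_rot: [0.037, 0.999, -0.0, -0.0]
contact_force: [-0.2, 0.1, -1.9]
finger_gap: 27.5
```

Call:
arm_command --pt "-0.15 0 0 0" --pt "-0.3 0 0 0" --pt "-0.45 0 0 0" --pt "-0.55 0 0 0" --pt "-0.65 0 0 0"

```text
t: 20.55
position: [555.8, 159.6, 274.7]
tool_rot: [0.037, 0.999, -0.0, -0.0]
contact_force: [-0.2, 0.7, -0.5]
finger_gap: 27.6
```

Call:
arm_command --pt "-0.1 0 0 0" --pt "-0.2 0 0 0" --pt "-0.3 0 0 0" --pt "-0.35 0 0 0" --pt "-0.4 0 0 0"

```text
t: 21.18
position: [559.6, 159.3, 274.6]
tool_rot: [0.037, 0.999, -0.0, -0.0]
contact_force: [-1.5, -0.0, -1.8]
finger_gap: 27.5
```

```bash
python3 avg.py 13 350 185 60 50 4 12
```

```text
{'t': 21.375, 'position': [559.633, 159.306, 274.637], 'contact_force': [-0.733, 0.103, -2.479], 'moment': [0.047, 0.398, -0.014], 'finger_gap': 27.724} -4.28
```

View pics/z13.png

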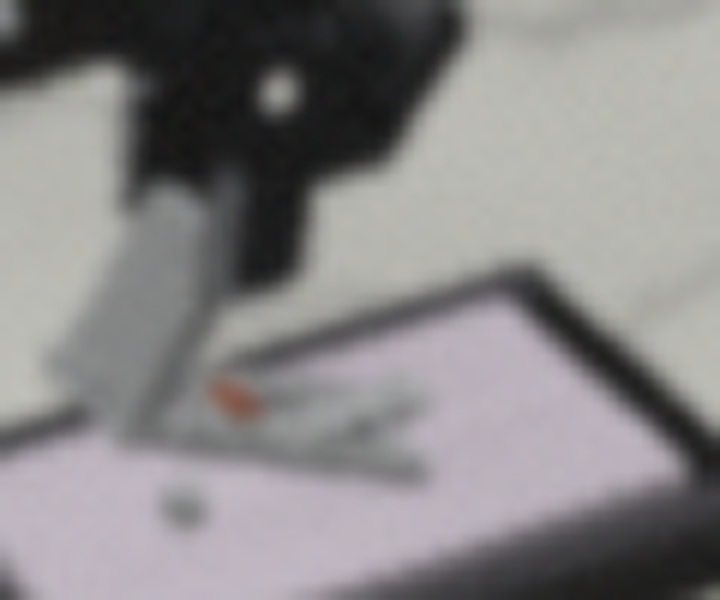

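Call:
arm_command --pt "0 0 0.15 0" --pt "-0.2 0 0.4 0" --pt "-0.5 0 0.65 0" --pt "-0.8 0 0.9 0" --pt "-1.1 0 1.15 0"

```text
t: 22.0
position: [570.7, 158.6, 262.9]
tool_rot: [0.037, 0.999, 0.0, -0.0]
contact_force: [-4.8, 1.9, -1.3]
finger_gap: 27.3
```

```bash
python3 avg.py 14 350 185 60 50 3 12
```

```text
{'t': 22.15, 'position': [570.602, 158.623, 262.912], 'contact_force': [-5.102, 2.787, -1.209], 'moment': [0.53, 1.22, -0.13], 'finger_gap': 27.589} -4.28
```

View pics/z14.png

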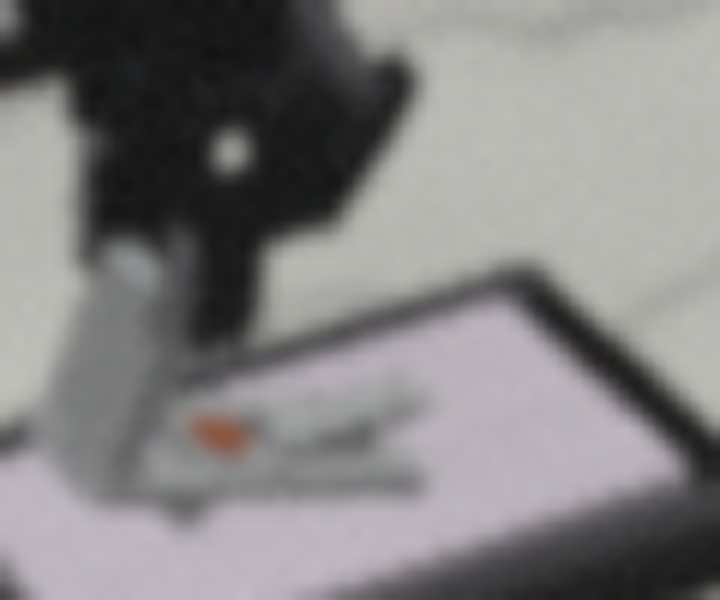

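Call:
arm_command --pt "0.05 0.05 0.1 0" --pt "-0.1 0.1 0.25 0" --pt "-0.2 0.1 0.4 0" --pt "-0.35 0.1 0.55 0" --pt "-0.5 0.1 0.7 0"

```text
t: 22.78
position: [576.3, 158.9, 256.4]
tool_rot: [0.037, 0.999, 0.0, 0.001]
contact_force: [2.5, 0.7, 5.2]
finger_gap: 27.9
```

Call:
arm_command --pt "-0.15 0 0.15 0" --pt "-0.3 0 0.3 0" --pt "-0.45 0 0.45 0" --pt "-0.6 0 0.6 0" --pt "-0.7 0 0.75 0"

```text
t: 23.4
position: [582.9, 158.5, 248.7]
tool_rot: [0.037, 0.999, -0.0, 0.0]
contact_force: [-0.2, -0.9, 12.8]
finger_gap: 27.6
```

```bash
python3 avg.py 15 350 185 60 50 3 12
```

```text
{'t': 23.55, 'position': [582.838, 158.613, 248.805], 'contact_force': [0.642, -0.288, 7.097], 'moment': [0.002, 0.113, 0.005], 'finger_gap': 27.414} -4.28
```

View pics/z15.png

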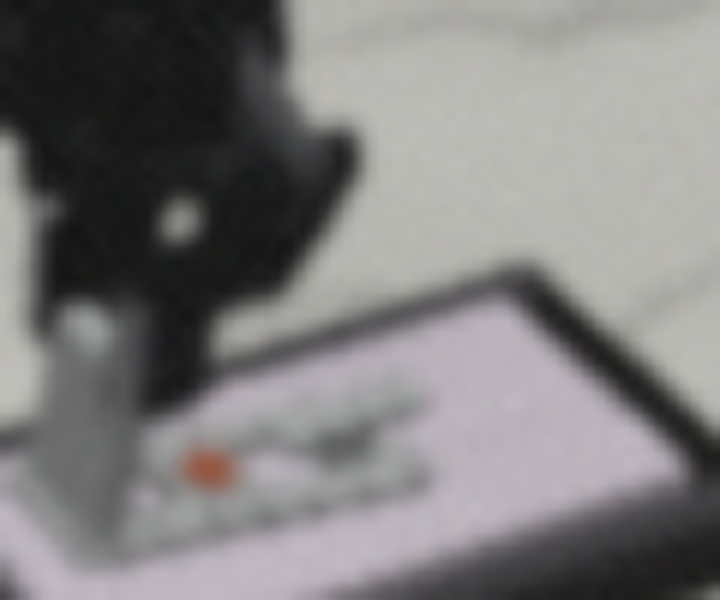

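Call:
arm_command --pt "0.1 0 -0.03 0" --pt "0.2 0 -0.03 0" --pt "0.3 0 -0.03 0" --pt "0.4 0 -0.03 0" --pt "0.5 0 -0.03 0"

```text
t: 24.18
position: [577.7, 158.9, 249.0]
tool_rot: [0.037, 0.999, 0.0, 0.0]
contact_force: [3.5, -1.0, 4.0]
finger_gap: 27.4
```

Call:
arm_command --pt "0.05 0 0 0" --pt "0.1 0 0 0" --pt "0.15 0 0.03 0" --pt "0.2 0 0.06 0" --pt "0.25 0 0.1 0"

```text
t: 24.8
position: [575.3, 159.1, 248.0]
tool_rot: [0.037, 0.999, 0.0, 0.0]
contact_force: [3.3, -0.7, 5.1]
finger_gap: 27.6
```

Call:
arm_command --pt "0.05 0 0.05 0" --pt "0.08 0 0.1 0" --pt "0.1 0 0.15 0" --pt "0.1 0 0.2 0" --pt "0.1 0 0.2 0"

```text
t: 25.42
position: [574.3, 159.2, 246.0]
tool_rot: [0.037, 0.999, 0.0, 0.0]
contact_force: [3.6, -0.5, 4.9]
finger_gap: 27.7
```

```bash
python3 avg.py 16 350 185 60 50 3 12
```

```text
{'t': 25.575, 'position': [574.315, 159.191, 246.049], 'contact_force': [4.082, 0.983, 5.207], 'moment': [-0.038, -0.417, -0.064], 'finger_gap': 27.56} -4.28
```

View pics/z16.png

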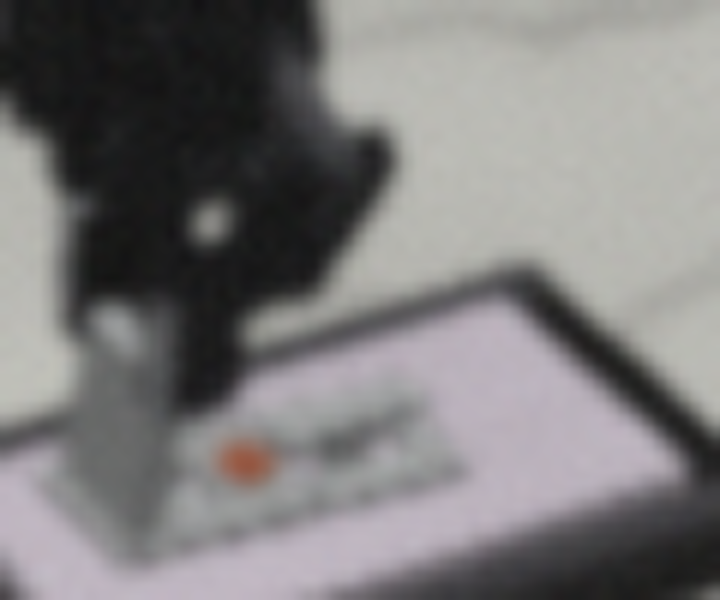

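```bash
python3 - <<'E'
from meas import *
m("scene16",(350,185),12,((133,568),(468,478)),[574.3,159.2,246.0])
m("scene15",(350,185),12,((100,568),(430,490)),[582.8,158.6,248.8])
E
python3 - <<'E'
import cv2
s=cv2.imread("pics/z16.png"); cv2.imwrite("pics/z16b.png",cv2.resize(s[380:600,20:500],None,fx=1.6,fy=1.6))
E
```

```text
T [560.7 201.8 246. ] [[11.0, 18.0, -211.9], [-83.2, 18.0, -219.4]] len 94.5 th 0.08 bar x-stud -24.6 z-24 2.6
headm [429, 403] headp [281, 452] foot [347, 483] pin [181, 500] cFarFront [498, 302] 
T [569.3 201.9 248.8] [[11.6, 18.0, -211.2], [-80.7, 18.0, -221.9]] len 92.9 th 0.115 bar x-stud -13.6 z-24 2.9
headm [429, 403] headp [281, 452] foot [347, 483] pin [181, 500] cFarFront [498, 302]
```

View pics/z16b.png

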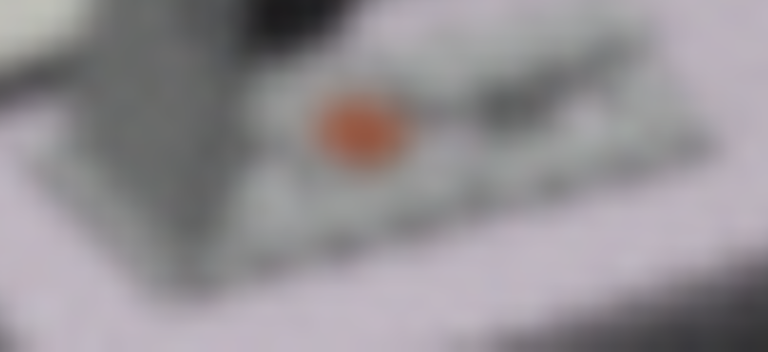

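Call:
arm_command --pt "0 0 0.05 0" --pt "-0.05 0 0.1 0" --pt "-0.1 0 0.15 0" --pt "-0.15 0 0.2 0" --pt "-0.15 0 0.25 0"

```text
t: 26.2
position: [575.7, 159.0, 243.4]
tool_rot: [0.037, 0.999, -0.0, -0.0]
contact_force: [2.6, -0.9, 4.8]
finger_gap: 27.7
```

Call:
arm_command --pt "-0.05 0 0.05 0" --pt "-0.1 0 0.1 0" --pt "-0.15 0 0.15 0" --pt "-0.15 0 0.2 0" --pt "-0.2 0 0.25 0"

```text
t: 26.82
position: [577.6, 158.8, 240.8]
tool_rot: [0.037, 0.999, -0.0, -0.0]
contact_force: [-0.6, -1.9, 3.2]
finger_gap: 27.8
```

Call:
arm_command --pt "0 0 0.04 0" --pt "-0.03 0 0.08 0" --pt "-0.05 0 0.12 0" --pt "-0.05 0 0.16 0" --pt "-0.05 0 0.16 0"

```text
t: 27.45
position: [578.4, 159.0, 239.5]
tool_rot: [0.037, 0.999, 0.0, 0.0]
contact_force: [0.9, 1.2, 3.1]
finger_gap: 27.7
```

```bash
python3 avg.py 17 350 185 60 50 4 12
```

```text
{'t': 27.65, 'position': [578.349, 158.933, 239.48], 'contact_force': [1.149, 0.182, 3.303], 'moment': [0.379, -0.041, -0.139], 'finger_gap': 27.749} -4.28
```

View pics/z17.png

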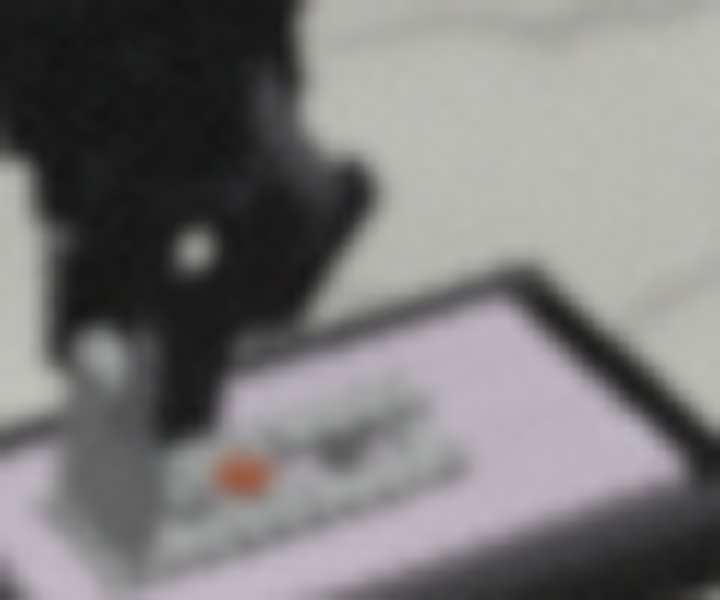

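Call:
arm_command --pt "0 0 0.03 0" --pt "0 0 0.06 0" --pt "0 0 0.09 0" --pt "0 0 0.12 0" --pt "0 0 0.12 0"

```text
t: 28.28
position: [578.3, 158.7, 238.2]
tool_rot: [0.037, 0.999, -0.0, 0.0]
contact_force: [2.9, -0.9, 4.3]
finger_gap: 27.6
```

Call:
arm_command --pt "0 0 0.03 0" --pt "0 0 0.06 0" --pt "0 0 0.09 0" --pt "0 0 0.12 0" --pt "0 0 0.12 0"

```text
t: 28.9
position: [578.5, 158.6, 237.8]
tool_rot: [0.038, 0.999, -0.0, 0.0]
contact_force: [0.6, -3.0, 18.2]
finger_gap: 27.8
```

Call:
arm_command --pt "0 0 -0.05 0" --pt "0 0 -0.06 0" --pt "0 0 -0.07 0" --pt "0 0 -0.07 0" --pt "0 0 -0.07 0"

```text
t: 29.52
position: [578.3, 158.8, 237.9]
tool_rot: [0.037, 0.999, -0.0, 0.0]
contact_force: [2.1, -0.0, 8.0]
finger_gap: 27.9
```

Call:
arm_command --pt "0 0 0 0" --pt "0 0 0 0" --pt "0 0 0 0" --pt "0 0 0 0" --pt "0 0 0 0" --jaw 0.7

```text
t: 30.15
position: [578.2, 158.9, 237.7]
tool_rot: [0.037, 0.999, -0.0, -0.0]
contact_force: [0.1, -0.3, -0.3]
finger_gap: 59.3
```

Released. Now lift straight up and out of the way and look.

Call:
arm_command --pt "0 0 -2 0" --pt "0 0 -5 0" --pt "0 0 -10 0" --pt "0 -6 -15 0" --pt "0 -12 -18 0"

```text
t: 30.78
position: [570.4, 55.9, 409.8]
tool_rot: [0.037, 0.999, 0.0, 0.001]
contact_force: [1.0, -0.8, -0.2]
finger_gap: 59.6
```

Call:
arm_command --pt "0 -6 0 0" --pt "0 -12 0 0" --pt "0 -18 0 0" --pt "0 -24 0 0" --pt "0 -24 0 0"

```text
t: 31.4
position: [551.4, -187.7, 408.2]
tool_rot: [0.041, 0.999, -0.001, -0.0]
contact_force: [0.9, -0.6, -0.1]
finger_gap: 59.7
```

```bash
python3 avg.py 18 350 185 60 50 6 12; python3 look.py 19 520 162 25 40
```

```text
{'t': 31.7, 'position': [552.962, -181.555, 408.067], 'contact_force': [0.179, -0.421, 0.059], 'moment': [-0.041, -0.008, -0.001], 'finger_gap': 59.967} -4.17
scene crop origin 336 183 scale 5.0
top crop origin 217 180 scale 5.0
{'t': 31.7, 'position': [552.962, -181.555, 408.067], 'tool_rot': [0.036, 0.999, 0.0, 0.0], 'contact_force': [0.179, -0.421, 0.059], 'moment': [-0.041, -0.008, -0.001], 'finger_gap': 59.967} yaw -4.17
```

View pics/z18.png

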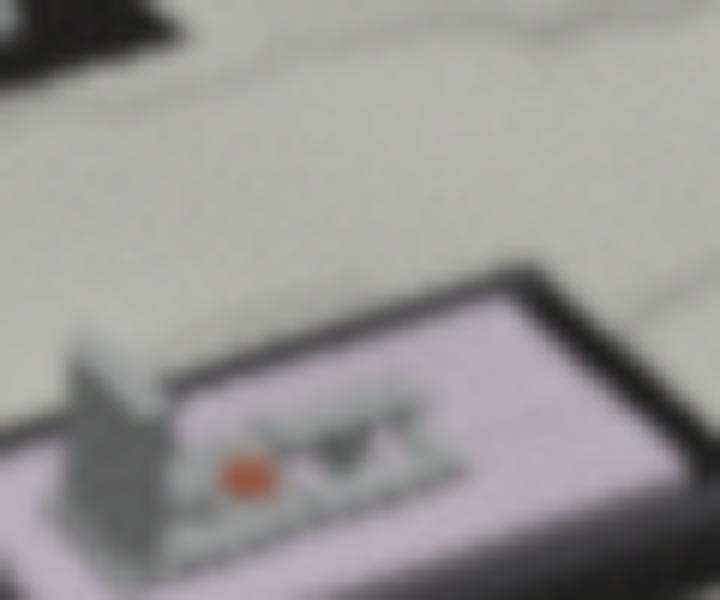

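View pics/z19.png

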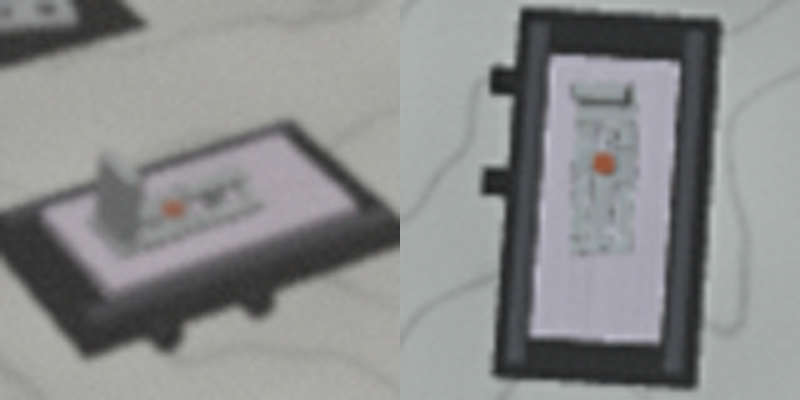

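Run:
```python
from h import *
d=load("top19"); c=lambda x,y:(217+(x+.5)/5-.5,180+(y+.5)/5-.5)
b=[S(onz(d,*c(*p),29)) for p in((170,252),(233,258))]; t=[S(onz(d,*c(*p),75)) for p in((172,87),(232,90))]
print("bar edge",b[0].round(1),b[1].round(1),"mid-stud",(sum(b)/2-[502.2,200.7,0]).round(1)); print("tab mid-stud",(sum(t)/2-[502.2,200.7,0]).round(1))
d=load("scene18"); c=lambda x,y:(350+(x+.5)/12-.5,185+(y+.5)/12-.5)
for n,p,z in[("bar near low",(465,475),24),("tabend near low",(135,590),24)]: print(n,(S(onz(d,*c(*p),z))-[502.2,200.7,0]).round(1))
```

```text
bar edge [476.3 218.1  29. ] [475.  181.4  29. ] mid-stud [-26.6  -1.   29. ]
tab mid-stud [66.4 -0.2 75. ]
bar near low [-26.8  15.4  24. ]
tabend near low [66.2 16.  24. ]
```

Run:
```python
from plant import ctrl,optics,order
import numpy as np
s=ctrl.get_state(); print(s["t"],np.round(s["qvel"],3),s["contact_force"].round(2))
print(order.close_job())
```

```text
31.8 [ 0.004 -0.001  0.002 -0.003  0.001 -0.     0.001] [ 0.69 -0.13 -0.52]
the job is handed in; nothing more can be done
None
```

The holder is mounted on the stage: eye round the stud, hole over the pin, lying flat and released. I handed the job in at t = 31.8 s. No verdict is reported.

**How I did it.** The moves cannot tilt the tool, so I departed from the suggested grip:
- I gripped the top of the tab across its 30 mm width and turned the holder about 0.5 rad in the grip by pushing its bar gently against the base's far end. This took two goes, because on the first the bar slid up over the edge.
- I then lowered the bar past the head, felt it touch the carriage, and drew it in until it touched the stem.
- I levelled it onto the pin, slid it back until the hole dropped over the pin, let go and moved the arm away.

**Last checks:**
- **Force:** the most the tool readings showed was about 18 N, when it bottomed out on seating. This was read at the end of each move, so a brief peak in between could have been missed.
- **Seating:** the tool ended 11 mm lower than when the plate rested on the pin, and the final pictures show it flat.
- **Position:** measured from the stud's camera position, the top view puts the bar's outer edge at -26.6 mm and the tab at +66.4 mm (expected -25 and +66). Across, it is within about 1 mm.

**Disagreements:** the scene camera puts the near edge about 2 mm closer in than the top view, which is within calibration. Touch puts the stud 1 to 3 mm nearer the robot than the camera did. I did not re-measure the other things on the desk. Nothing was felt touching them.

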